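# Tip the instrument nose-up and chock it

## Robot

A 6-joint arm with a two-finger parallel gripper is mounted at the origin on the work surface. World frame = base frame: x ahead of the robot, y to its left, z up, the work surface at z = 0. Lengths are in mm, angles in rad, forces in N, time in s.
With the tool pointing down it reaches from about 275 to 750 mm from the base axis. Payload 10.2 kg.
Tool frame: the origin (TCP) lies midway between the tips of the shut fingers; the grasp point (between the pads) lies 19 mm behind it (ctrl.grasp_offset is the distance from the TCP to the grasp point, in mm); z points along the fingers, y is the line along which they close (so a half turn about z gives the same grasp; the last joint's range is limited). The gripper opens to 85 mm and grips with 20 to 120 N. Pads are 22 mm wide; open, the fingers measure 114 mm over their backs; the gripper's body (76 mm by 85 mm) begins 54 mm behind the grasp point. The pads swing forward as they close: fully open they stand 13 mm farther back than shut.
Start: joints at [0.902, 0.313, 1.498, -0, 1.331, -0.223], TCP at [226.382, 473.69, 231.294] pointing down, gripper open.
Joint ranges: [-2.94, 2.94], [-0.97, 2.17], [0.19, 2.56], [-1.23, 4.37], [0.02, 3.11], [-2.88, 2.88]. Speed limits (rad/s): [2.39, 2.39, 3.01, 3.14, 3.14, 3.14].

## Interface

Orientations are given as a unit quaternion [w, x, y, z].
In Python, from rig import ctrl, viewer, models gives the robot as it stands. The module is installed in compiled form; this text tells all that it offers.
- The arm moves only by the shell command python3 -m pendant 'ROWS' [OPENING] [FORCE]. ROWS is text: rows parted by semicolons, each of 4 numbers parted by spaces: the shift along the tool's x, y, z in m, then the turn about the tool's z in rad. In form: x y z yaw; .... A call has 1 to 10 rows; each row shifts and turns the commanded pose from where the row before left it, along the tool's axes as they then stand; what a row does not reach is not made up. A row lasts 1/8 s, in which the tool goes at most 62.5 mm and 10.7 degrees, less where a joint would pass 70% of its speed; a pose out of reach is approached as far as the arm can. A call is refused whole if a number of a shift passes 0.0625 or a number of a turn 0.188, either way. A call with a gripper value outside its range is refused whole. OPENING is the opening, from 0 (shut) to 1 (fully open), set as the call begins (- or left out, the last holds). The fingers move at their own pace and stop on an object; FORCE is the grip in N (left out, the last holds). Time passes only in rows, so rows that do not move let the fingers close. It gives the time, the measured TCP pose, the force, the opening and the grip force at its end, in the units of the state.
- ctrl.sense(): the state, without advancing time (a new reading comes with each control period).
- viewer.capture(name): name is "side" or "top" or "wrist"; returns a dict with "color" (420x560x3 uint8, red, green, blue), "vertical_fov" (degrees; the focal length in pixels is half the picture's height over the tangent of half this angle, whatever the lens; pixels are square), "cx", "cy" (the principal point, pixels), "pose" (4x4, takes a point from camera to world coordinates). Camera axes: x right, y down, z forward; pixel columns grow to the right and rows downward; lengths in mm; the calibration is good to about 2 mm. A picture is of the moment at which its call begins. There is no depth.
- ctrl.finish_job(): hands the job in; it is judged then, once.
Trained networks look in the newest picture that a camera, given by its name, has taken for a name from the list of things; names that differ only in an ending like _2 or _b are one class to them, and where a whole thing is asked for, a point or a joint stands for the part that bears it (a point fixed in the world has none). Each returns a list of dicts, best first, with "p" (0 to 1); they miss things now and then, are a little off and sometimes report something else, mostly with a low value. They report only what shows in the picture. A call takes as long as a camera call.
- models.boxes_of(camera, query): "at" ([x, y, z] in mm, in world coordinates, good to about 4 mm: the middle of the surface that is visible of it).
The state is a dict: "time_s": time; "joints": joint angles; "dq": joint speeds; "tau": joint torques, N m; "eef_pos": TCP position; "ee_rot": TCP orientation; "force": force on the tool from outside, world axes, zero at the start; "wrist_torque": the same for the moment, N m; "grip_width": opening from 0.0 (shut) to 1.0 (fully open); "grip_force": force on a finger pad.
Only numpy, scipy, OpenCV 4.12 (cv2) and the standard library are available. Lean on these libraries where they do the work, as an engineer would, in place of code of your own. Each camera call takes 0.05 s, during which the arm holds its last target. There are 200 camera calls.

## Task

Tip the instrument housing nose-up for venting: press the pad at the tail of its damped rocking cradle down slowly until the rocker sits on its stop, and hold it there for a second with a firm push of about 12 N (never over 25 N). Before the nose sinks back far, slide the wedge-shaped chock toe first under the bar at the raised nose, in line with the beam and centred, and drive it in by feel, without ramming (never over 25 N on the nose), until the rocker is back up against its stop. Leave the chock flat on the table carrying the nose, let go, and leave everything else where it stands.

Things in the scene. Friction and masses are not known exactly. Their poses are not given: they have to be found in the camera images.
- cradle: Rocking cradle under a steel instrument housing (54 mm across, 180 long, black cap at the nose): its fixed grey base plate, 140 x 92 mm, with two cheeks. Origin on the table below the pivot, which is 55 mm up. x points level along the beam to the nose, y across, z up. The beam is 56 mm wide, 12 thick, reaching 155 mm to the tail and 150 mm to the nose.
- rocker (a joint): Beam angle, rad: 0 = sloping 0.12 rad nose-down; 0.24 = sloping 0.12 rad nose-up, on a rigid stop. The pivot is oil-damped (15 N m per rad/s): pressing the tail pad takes about 0.9 N for every mm/s, plus 1 to 3 N. Let go, the slightly nose-heavy rocker sinks back slowly, some 0.003 to 0.015 rad/s.
- tail_pad (a point): Middle of the top of the flat black pad at the beam's tail end, 130 mm from the pivot; pad 46 mm along the beam x 50 mm. Pressing it tips the nose up; it goes down 31 mm over the whole travel. The instrument's end face is 50 mm from this point towards the pivot, its top 58 mm above the pad.
- nose_bar (a point): Middle of the 14 mm thick round steel bar running across (56 mm) under the nose end of the beam, 140 mm from the pivot (139 mm level distance at either end of travel). Its lowest line is 7 mm below this point: 20 mm above the table at joint 0, 53.5 mm at 0.24. Under the beam it is free from 55 mm to 150 mm from the pivot.
- chock_grip (a point): Loose grey plastic chock, 120 x 40 mm, 62 tall, 0.25 kg, flat on the table. Point: centre of its rear block (40 x 40 x 62 mm), 31 mm up. x from toe to rear: rear face at x +20 mm; ramp from x -20 (62 mm high) down to the blunt toe at x -100 (30 mm high). It goes in with its x along the cradle's x; with the nose on its stop the ramp meets the bar with this point about 41 mm beyond the bar.
- spacer: Bystander: flat block of the same grey plastic, 70 x 40 x 22 mm, too low to be of use. Leave it alone. Origin at its underside.
- spanner: Bystander: steel open-end spanner lying flat, 170 mm. Leave it alone. Origin at its underside.
- driver: Bystander: screwdriver lying flat, 170 mm. Leave it alone. Origin at its underside.
- cup: Bystander: open grey plastic cup, 66 mm across, 85 mm tall. Leave it alone. Origin at its underside.
- fitting: Bystander: steel pipe fitting standing upright, 28 mm across, 34 mm tall. Leave it alone. Origin at its underside.
- jar: Bystander: closed jar, 56 mm across, 75 mm tall. Leave it alone. Origin at its underside.

How it is judged (in metres and radians):
On the way, in this order (a step that is already met when the one before it is completed fails the run):
1. The tail is pressed with at least 6 N by the fingers while the rocker sits on its stop (within 0.012 rad), for half a second (value of joint rocker above 0.228 rad and contact force between the fingers and rocker above 6 N), for 0.5 s.
2. The chock is under the nose bar and the nose is up on it (value of joint rocker above 0.225 rad and contact force between chock and rocker above 0.15 N and y of chock_grip in the frame of cradle between -0.015 and 0.015 m and angle between the x axis of chock_grip and the x axis of cradle, either way round below 0.2 rad and angle between chock_grip's own z axis and vertical below 0.08 rad and x of chock_grip in the frame of cradle above 0.15 m), for 0.2 s.
At the end, for the whole second after the job is handed in: The rocker stands within 0.015 rad of its nose-up stop, its nose carried by the chock (contact force over 0.15 N), the chock flat on the table (tilt under 0.08 rad), at rest, pointing along the beam within 0.2 rad and centred on it within 15 mm, under the nose end (all of step 2 and linear speed of chock below 0.01 m/s); the robot touches nothing.
It fails at once if Fingers or arm press the rocker with more than 25 N (contact force between any of the fingers, the arm and rocker above 25 N).
It fails at once if The chock is rammed against the rocker with more than 25 N (contact force between chock and rocker above 25 N).
It fails at once if A bystander is moved by more than 20 mm (distance of any of spacer, spanner, driver, cup, fitting, jar from where it was at the start of the episode above 0.02 m).
It also fails if it takes over 72 s, if anything falls off the work surface, if the arm or the gripper's body presses on something with over 40 N, if the wrist force passes 120 N, or if a joint passes its speed limit or range.

## Working session

There is one attempt and no reset: what is moved stays moved. The work goes in short steps, Python scripts to look and compute and a shell command to move; the robot and the scene stay as the last step left them, time stands still between calls to the robot, and variables do not carry over. Pictures are saved under pics/ and viewed, at most 11 in all, crops included, and the job is handed in when it is done.

```bash
mkdir -p pics; cat > h.py <<'E'
import numpy as np, cv2
from rig import ctrl, viewer, models
def px(c,p):
    P=np.linalg.inv(c["pose"])@np.r_[p,1]; f=c["color"].shape[0]/2/np.tan(np.radians(c["vertical_fov"])/2)
    return c["cx"]+f*P[0]/P[2], c["cy"]+f*P[1]/P[2]
def plane(c,u,v,z):
    f=c["color"].shape[0]/2/np.tan(np.radians(c["vertical_fov"])/2)
    d=c["pose"][:3,:3]@np.array([(u-c["cx"])/f,(v-c["cy"])/f,1]); o=c["pose"][:3,3]
    return o+d*(z-o[2])/d[2]
def save(c,n): cv2.imwrite(f"pics/{n}.png",c["color"][:,:,::-1])
E
python3 - <<'E'
from h import *
for n in("top","side"):
    c=viewer.capture(n); save(c,n+"0"); print(n,c["pose"].round(2).tolist(),c["vertical_fov"],c["cx"],c["cy"])
    for q in("cradle","tail_pad","nose_bar","chock_grip","spacer"):
        for r in models.boxes_of(n,q)[:2]: print(q,np.round(r["at"]),round(r["p"],2),np.round(px(c,r["at"])))
s=ctrl.sense();print(s["time_s"],s["eef_pos"],s["ee_rot"],s["force"])
E
```

```text
top [[0.0, -1.0, 0.09, 472.83], [-1.0, -0.0, 0.0, 20.41], [-0.0, -0.09, -1.0, 980.62], [0.0, 0.0, 0.0, 1.0]] 56.45698835495681 277.47352283033837 210.31935702928524
cradle [524. -32.  87.] 0.85 [302. 223.]
tail_pad [524. -30. 109.] 0.96 [302. 223.]
tail_pad [683. 402.  73.] 0.35 [118. 156.]
nose_bar [517. -33. 102.] 0.83 [303. 226.]
chock_grip [591. 300.  49.] 0.75 [163. 196.]
spacer [384. -51.  18.] 0.62 [309. 282.]
side [[1.0, -0.05, 0.05, 519.28], [-0.07, -0.7, 0.71, -615.97], [0.0, -0.71, -0.7, 702.59], [0.0, 0.0, 0.0, 1.0]] 56.15631472183986 275.4137464108708 218.69218338922707
cradle [523. -92.  79.] 0.72 [260. 254.]
tail_pad [ 523. -101.   98.] 0.67 [259. 252.]
tail_pad [522. -89.  80.] 0.36 [259. 253.]
nose_bar [526. -99. 100.] 0.85 [261. 251.]
chock_grip [598. 285.  46.] 0.63 [281. 158.]
0.6 [226.34542688 473.68621669 231.25794555] [-3.51988326e-05  2.21042787e-01  9.75264110e-01 -3.66108931e-05] [ 0.11860989 -0.5392969   0.06113082]
```

View pics/top0.png

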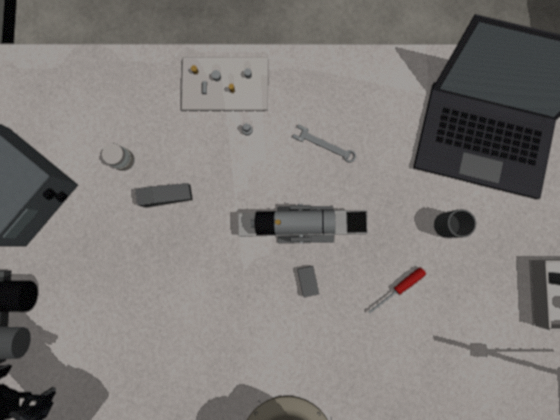

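View pics/side0.png

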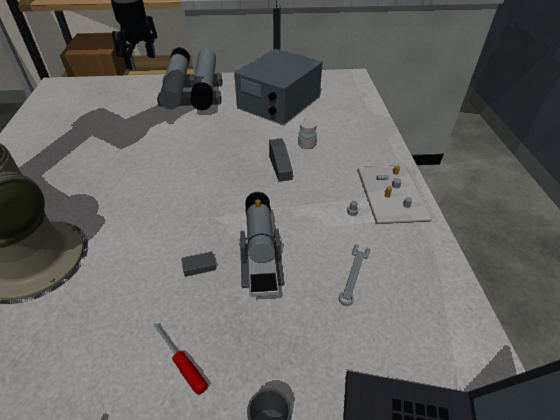

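The top view shows the beam lying along world y: nose cap at px (263,222), tail pad at (357,222). The chock is at (163,195), the spacer at (307,281), the jar at (116,157) and the cup at (455,223). I'll zoom in on the chock and cradle.

```bash
python3 - <<'E'
import cv2,numpy as np
a=cv2.imread("pics/top0.png");b=cv2.imread("pics/side0.png")
A=cv2.resize(a[170:260,120:385],None,fx=3,fy=3,interpolation=3)
B=cv2.resize(b[130:310,180:310],None,fx=2.6,fy=2.6,interpolation=3)[:330]
o=np.zeros((600,800,3),np.uint8);o[:270,:795]=A;o[270:600,:B.shape[1]]=B
o=cv2.convertScaleAbs(o,alpha=1.7);cv2.imwrite("pics/z.png",o)
E
```

```text
(no output)
```

View pics/z.png

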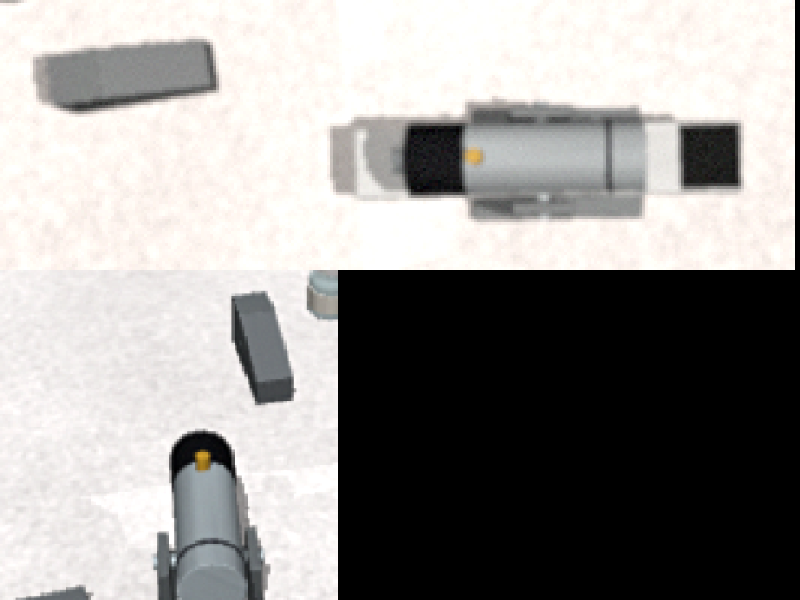

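```bash
cat >> h.py <<'E'
def crop(u,v): return 120+(u-1)/3,170+(v-1)/3
E
python3 - <<'E'
from h import *
c=viewer.capture("top")
for n,u,v,z in(("pad",711,156,83),("padNear",682,156,83),("padfar",740,156,83),("noseEnd",357,158,43),("plateNW",467,103,8),("plateSE",643,217,8),("plateNE",643,105,8),("plateSW",467,217,8),("toeR",209,40,30),("toeL",212,88,30),("rearFar",46,54,62),("rearcrease",100,50,62),("creaseL",100,95,62)):
    print(n,plane(c,*crop(u,v),z).round(1))
g=cv2.cvtColor(c["color"],cv2.COLOR_RGB2GRAY)[182:210,128:198]
m=(g<95).astype(np.uint8);print(cv2.minAreaRect(cv2.findNonZero(m)),np.percentile(g,[2,20,50,80]))
E
```

```text
pad [ 527.9 -157.7   83. ]
padNear [ 527.9 -135.5   83. ]
padfar [ 527.9 -179.9   83. ]
noseEnd [528.2 117.4  43. ]
plateNW [576.3  29.9   8. ]
plateSE [ 482.  -115.7    8. ]
plateNE [ 574.9 -116.7    8. ]
plateSW [481.6  29.6   8. ]
toeR [625.5 241.2  30. ]
toeL [585.9 237.8  30. ]
rearFar [609.  362.6  62. ]
rearcrease [612.2 319.9  62. ]
creaseL [576.4 318.8  62. ]
((34.5921745300293, 12.485054016113281), (19.715431213378906, 56.931976318359375), 80.78897094726562) [ 47.  79.  85. 147.]
```

```bash
python3 -m pendant '0 0 0 0.164;0 0 0 0.164;0 0 0 0.164;0 0 0 0.164;0 0 0 0.164;0 0 0 0.165' 0.8 60; python3 -m pendant '-0.0258 0.0489 0.005 0;-0.0258 0.0489 0.01 0;-0.0258 0.0489 0.015 0;-0.0258 0.0489 0.015 0;-0.0258 0.0489 0.015 0;-0.0258 0.0489 0.01 0;-0.0258 0.0489 0.01 0;0 0 0 0;0 0 0 0'
python3 - <<'E'
from h import *
c=viewer.capture("wrist");save(c,"w1")
for q in("chock_grip","jar"):
    for r in models.boxes_of("wrist",q)[:2]: print(q,np.round(r["at"]),round(r["p"],2),np.round(px(c,r["at"])))
for n,p in(("grip",(591.5,339,62)),("toe",(605.7,239.5,30)),("rear",(588.6,359,62))): print(n,np.round(px(c,p)))
s=ctrl.sense();print(s["time_s"],s["eef_pos"],s["ee_rot"],s["force"])
E
```

```text
time_s: 1.4
eef_pos: [226.4, 473.7, 231.3]
ee_rot: [-0.0, 0.658, 0.753, -0.0]
force: [0.1, -0.5, 1.3]
grip_width: 0.802
grip_force: 0.0
time_s: 2.52
eef_pos: [590.1, 342.9, 151.2]
ee_rot: [-0.0, 0.656, 0.755, -0.0]
force: [-0.2, 0.0, -0.7]
grip_width: 0.798
grip_force: 0.0
chock_grip [595. 320.  56.] 0.73 [285. 242.]
jar [683. 413.  73.] 0.67 [424. 148.]
grip [284. 223.]
toe [284. 309.]
rear [284. 199.]
2.675 [589.71767902 343.51529035 152.0992444 ] [1.59534412e-04 6.55365308e-01 7.55311944e-01 3.92744641e-04] [-0.13449637  0.18396762 -0.11597008]
```

View pics/w1.png

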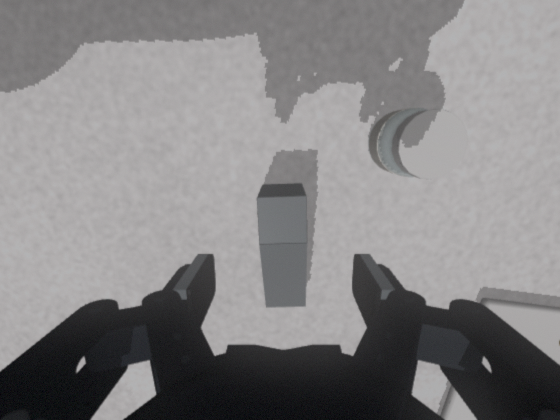

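The wrist view confirms the estimate: the rear block's top spans rows 196–243 at column 282, against a predicted centre of (284,223). I'll descend and grip.

```bash
python3 -m pendant '0 0.001 0.05 0;0 0 0.05 0;0 0 0.028 0;0 0 0 0'; python3 -m pendant '0 0 0 0;0 0 0 0;0 0 0 0;0 0 0 0' 0 60
```

```text
time_s: 3.18
eef_pos: [589.9, 343.0, 21.8]
ee_rot: [-0.001, 0.656, 0.755, -0.002]
force: [-0.1, 0.3, -0.3]
grip_width: 0.8
grip_force: 0.0
time_s: 3.68
eef_pos: [592.4, 343.4, 25.8]
ee_rot: [0.001, 0.656, 0.755, 0.002]
force: [-0.1, 1.4, 7.2]
grip_width: 0.461
grip_force: 61.5
```

```bash
python3 -m pendant '0 0 -0.01 0;0 0 0 0.071;0 0 0 0.071;-0.03 -0.021 0 0;-0.034 -0.021 0 0;-0.03 -0.021 0 0;0 0 0 0;0 0 0 0'; python3 - <<'E'
from h import *
from scipy.spatial.transform import Rotation as R
s=ctrl.sense();w,x,y,z=s["ee_rot"];print(s["eef_pos"],R.from_quat([x,y,z,w]).as_matrix().round(3).tolist(),s["force"])
c=viewer.capture("wrist");save(c,"w2");print(np.round(px(c,(528,108,20))),np.round(px(c,(528,117,43))))
c=viewer.capture("top");save(c,"t2")
E
```

```text
time_s: 4.68
eef_pos: [529.1, 249.2, 34.1]
ee_rot: [0.0, 0.708, 0.706, 0.001]
force: [-0.3, 1.6, -2.1]
grip_width: 0.463
grip_force: 61.3
[529.05333875 249.22168658  34.08101501] [[0.002, 1.0, 0.002], [1.0, -0.002, 0.0], [0.001, 0.002, -1.0]] [-0.25777459  1.58043822 -2.05745835]
[283. 445.] [282. 473.]
```

View pics/w2.png

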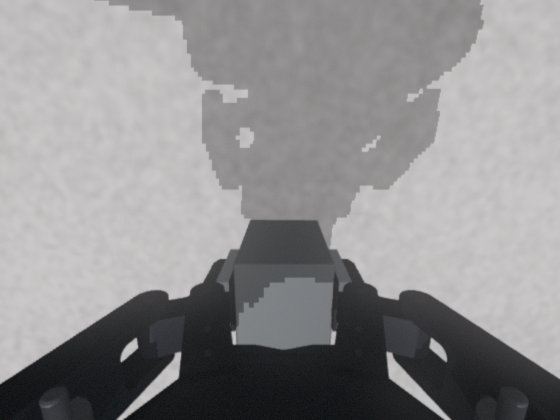

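View pics/t2.png

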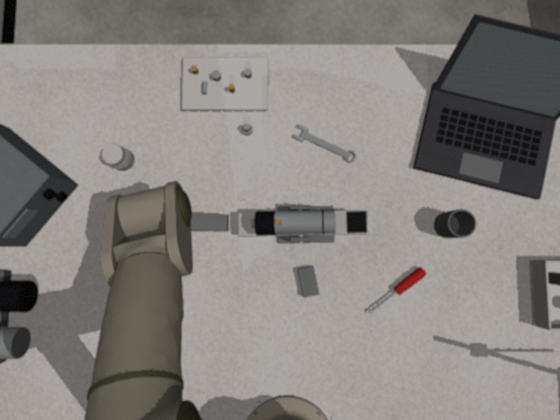

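```bash
python3 -m pendant '0 -0.001 0.005 0;0 0 0.005 0;0 0 0 0;0 0 0 0'; python3 -m pendant '0 0 0 0;0 0 0 0' 0.75; python3 - <<'E'
from h import *
c=viewer.capture("wrist");s=ctrl.sense();print(c["pose"][:3,3]-s["eef_pos"],c["pose"][:3,2],s["eef_pos"])
E
```

```text
time_s: 5.28
eef_pos: [527.4, 249.4, 25.7]
ee_rot: [0.0, 0.708, 0.707, 0.0]
force: [-11.7, -2.9, 25.5]
grip_width: 0.464
grip_force: 64.8
time_s: 5.52
eef_pos: [527.3, 249.0, 23.0]
ee_rot: [-0.0, 0.708, 0.706, -0.0]
force: [0.0, -0.2, -0.4]
grip_width: 0.751
grip_force: 0.0
[1.91567840e-02 6.72000221e+01 1.42114157e+02] [ 1.42287569e-04 -2.63093731e-01 -9.64770267e-01] [527.29808495 248.9345945   22.91647965]
```

```bash
python3 -m pendant '0 0 -0.055 0;0 0 -0.06 0;-0.01 0 -0.055 0;-0.058 0 0 0;-0.058 0 0 0;-0.058 0 0 0;-0.058 0 0 0;-0.058 0 0 0;-0.058 0 0 0;-0.054 0 0 0' ; python3 -m pendant '0 0 0.02 0;0 0 0.045 0;0 0 0.01 0;0 0 0 0' 0 60; python3 - <<'E'
from h import *
c=viewer.capture("side");save(c,"s3");c=viewer.capture("wrist");s=ctrl.sense();print(s["eef_pos"],s["force"],s["time_s"])
c=viewer.capture("top")
for q in("chock_grip",):
  for r in models.boxes_of("top",q)[:2]: print(q,np.round(r["at"]),round(r["p"],2),np.round(px(c,r["at"])))
g=c["color"][195:250,180:300];cv2.imwrite("pics/t3.png",cv2.resize(cv2.convertScaleAbs(g[:,:,::-1],alpha=1.6),None,fx=6,fy=6,interpolation=3))
E
```

```text
time_s: 6.82
eef_pos: [526.3, -165.1, 193.1]
ee_rot: [-0.0, 0.708, 0.706, -0.0]
force: [0.9, 0.8, 0.3]
grip_width: 0.75
grip_force: 0.0
time_s: 7.32
eef_pos: [526.8, -163.1, 118.7]
ee_rot: [-0.0, 0.708, 0.707, -0.0]
force: [0.3, -1.1, 0.6]
grip_width: -0.003
grip_force: 0.0
[ 527.28120893 -163.33955858  119.81677223] [ 0.20980451 -0.18531032 -0.17012623] 7.425
chock_grip [528. 207.  52.] 0.78 [201. 222.]
chock_grip [521. -18. 102.] 0.39 [296. 224.]
```

View pics/s3.png

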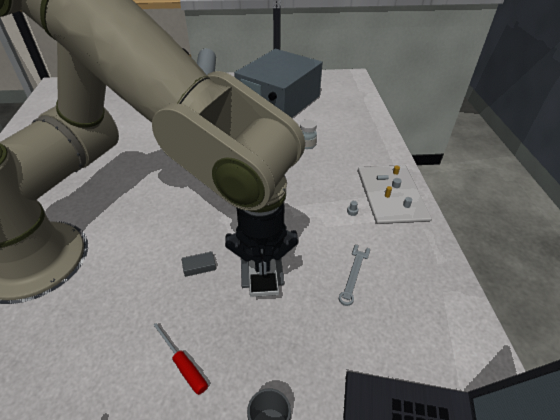

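View pics/t3.png

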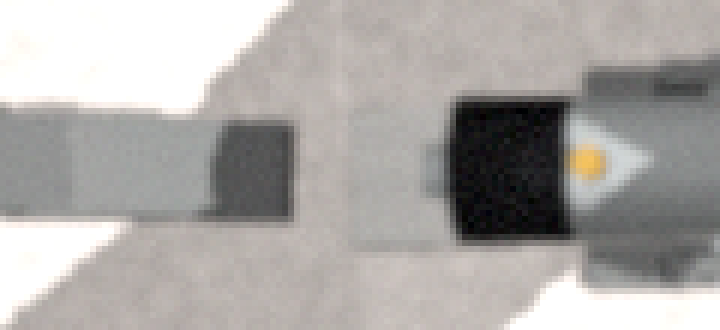

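The side view shows the closed fingers over the tail pad at (263,283). In the top crop the chock toe ends about 9 px short of the nose end and is centred within about 2 mm. Now the press.

```bash
python3 -m pendant '0 0 0.013 0;0 0 0.01 0;0 0 0.004 0;0 0 0.00125 0;0 0 0.00125 0;0 0 0.00125 0;0 0 0.00125 0;0 0 0.00125 0'
```

```text
time_s: 8.52
eef_pos: [526.5, -163.1, 85.0]
ee_rot: [0.0, 0.708, 0.706, 0.0]
force: [0.6, 0.4, -0.1]
grip_width: -0.002
grip_force: 0.0
```

```bash
for i in 1 2; do python3 -m pendant '0 0 0.00125 0;0 0 0.00125 0;0 0 0.00125 0;0 0 0.00125 0;0 0 0.00125 0' | grep -E 'time|pos|^force'; done
```

```text
time_s: 9.15
eef_pos: [526.5, -163.1, 78.7]
force: [0.5, -0.1, 0.3]
time_s: 9.78
eef_pos: [526.6, -163.7, 73.5]
force: [-4.4, -1.2, 8.4]
```

```bash
python3 -m pendant '0 0 0.00125 0;0 0 0.00125 0;0 0 0.00125 0;0 0 0.00125 0;0 0 0.00125 0;0 0 0.00125 0' | grep -E 'time|pos|^force';python3 -m pendant '0 0 0.00125 0;0 0 0.00125 0;0 0 0.00125 0;0 0 0.00125 0;0 0 0.00125 0;0 0 0.00125 0' | grep -E 'time|pos|^force'
```

```text
time_s: 10.52
eef_pos: [526.7, -164.5, 66.1]
force: [-5.0, -5.2, 8.9]
time_s: 11.28
eef_pos: [526.8, -164.6, 58.8]
force: [-5.4, -6.2, 9.8]
```

```bash
python3 -m pendant '0 0 0.00125 0;0 0 0.00125 0;0 0 0.00125 0;0 0 0.00125 0;0 0 0.00125 0' | grep -E 'time|pos|^force'
```

```text
time_s: 11.9
eef_pos: [526.9, -164.6, 52.5]
force: [-4.1, -4.8, 9.9]
```

```bash
python3 -m pendant '0 0 0.00125 0;0 0 0.00125 0;0 0 0.001 0' | grep -E 'time|pos|^force'; python3 -m pendant '0 0 0.0008 0;0 0 0.0008 0' | grep -E 'time|pos|^force';
```

```text
time_s: 12.28
eef_pos: [526.9, -164.5, 48.9]
force: [-3.9, -5.2, 8.4]
time_s: 12.52
eef_pos: [526.9, -164.4, 47.1]
force: [-2.7, -4.9, 6.8]
```

```bash
python3 -m pendant '0 0 0.0006 0;0 0 0.0006 0' | grep -E 'time|pos|^force'; 
```

```text
time_s: 12.78
eef_pos: [526.8, -164.3, 45.8]
force: [-2.1, -4.4, 5.7]
```

```bash
for i in 1; do python3 -m pendant '0 0 0.0006 0;0 0 0.0006 0' | grep -E 'time|pos|^force';  done; python3 -m pendant '0 0 0.0005 0;0 0 0.0004 0' | grep -E 'time|pos|^force'
```

```text
time_s: 13.02
eef_pos: [526.9, -164.4, 45.4]
force: [-6.4, -3.1, 17.7]
time_s: 13.28
eef_pos: [527.0, -164.4, 45.3]
force: [-9.0, -1.8, 24.6]
```

```bash
python3 -m pendant '0 0 -0.0009 0;0 0 0 0;0 0 0 0' | grep -E 'time|pos|^force'; python3 -m pendant '0 0 0 0;0 0 0 0;0 0 0 0;0 0 0 0' | grep -E 'time|pos|^force'
```

```text
time_s: 13.65
eef_pos: [526.9, -164.3, 45.5]
force: [-5.9, -3.6, 14.4]
time_s: 14.15
eef_pos: [526.9, -164.3, 45.5]
force: [-5.9, -3.7, 14.5]
```

```bash
python3 -m pendant '0 0 0 0;0 0 0 0;0 0 -0.055 0;0 0 -0.058 0;0.002 0 -0.052 0;0.058 0 0 0;0.058 0 0 0;0.058 0 0 0;0.058 0 0 0;0.058 0 0 0' | grep -E 'time|pos|^force'; python3 -m pendant '0.058 0 0 0;0.057 0 0.02 0;0 0 0.06 0;0 0 0.06 0;0 0 0.035 0;0 0 0.008 0;0 0 0 0' 0.8 60
```

```text
time_s: 15.4
eef_pos: [526.9, 130.7, 208.9]
force: [0.2, -0.3, -0.2]
time_s: 16.27
eef_pos: [527.8, 244.0, 26.6]
ee_rot: [0.0, 0.708, 0.706, 0.0]
force: [0.5, -0.1, 1.1]
grip_width: 0.803
grip_force: 0.0
```

```bash
python3 -m pendant '0 0 0 0;0 0 0 0;0 0 0 0;-0.015 0 0 0;-0.02 0 0 0;-0.015 0 0 0;-0.006 0 0 0;0 0 0 0' 0 60; python3 - <<'E'
from h import *
c=viewer.capture("top");save(c,"t4");s=ctrl.sense();print(s["force"])
g=c["color"][195:250,180:300];cv2.imwrite("pics/t4.png",cv2.resize(cv2.convertScaleAbs(g[:,:,::-1],alpha=1.6),None,fx=6,fy=6,interpolation=3))
E
```

```text
time_s: 17.27
eef_pos: [528.3, 187.6, 27.5]
ee_rot: [0.001, 0.708, 0.706, 0.001]
force: [-0.5, -2.3, 7.5]
grip_width: 0.458
grip_force: 61.3
[-1.61210766 -2.87162765  7.34808438]
```

View pics/t4.png

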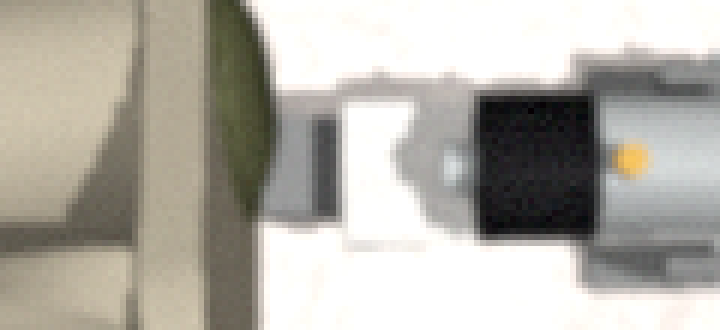

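The chock is going in under the white nose end. It sits about 4 mm towards +x of the beam's centreline, so I'll correct that while advancing.

```bash
python3 -m pendant '-0.002 -0.001 0 0;-0.002 -0.001 0 0;-0.002 -0.001 0 0;-0.002 0 0 0;-0.002 0 0 0' | grep -E 'time|pos|^force'
```

```text
time_s: 17.95
eef_pos: [525.3, 178.8, 27.6]
force: [-0.8, 5.6, 6.5]
```

```bash
python3 -m pendant '-0.002 0 0 0;-0.002 0 0 0;-0.002 0 0 0' | grep -E 'time|pos|^force'
```

```text
time_s: 18.32
eef_pos: [525.3, 172.8, 27.5]
force: [0.6, 5.6, 6.6]
```

```bash
for i in 1; do python3 -m pendant '-0.0015 0 0 0;-0.0015 0 0 0;-0.0015 0 0 0' | grep -E 'time|pos|^force'; done; python3 -m pendant '-0.0015 0 0 0;-0.0015 0 0 0' | grep -E 'time|pos|^force'
```

```text
time_s: 18.7
eef_pos: [525.2, 168.3, 27.5]
force: [0.0, 5.5, 6.7]
time_s: 18.95
eef_pos: [525.3, 165.3, 27.6]
force: [1.1, 6.0, 7.0]
```

```bash
python3 -m pendant '-0.0015 0 0 0;-0.0015 0 0 0' | grep -E 'time|pos|^force'
```

```text
time_s: 19.2
eef_pos: [525.2, 162.3, 27.5]
force: [-0.3, 5.5, 6.8]
```

```bash
python3 -m pendant '-0.0012 0 0 0;-0.0012 0 0 0' | grep -E 'time|pos|^force';python3 -m pendant '-0.001 0 0 0;-0.001 0 0 0' | grep -E 'time|pos|^force'
```

```text
time_s: 19.45
eef_pos: [525.2, 160.6, 27.5]
force: [0.5, 11.7, 7.0]
time_s: 19.7
eef_pos: [525.1, 158.7, 27.5]
force: [0.1, 11.4, 6.4]
```

```bash
python3 -m pendant '-0.001 0 0 0;-0.001 0 0 0' | grep -E 'time|pos|^force'
```

```text
time_s: 19.95
eef_pos: [525.1, 156.7, 27.5]
force: [1.1, 12.2, 7.3]
```

```bash
python3 -m pendant '-0.0008 0 0 0;-0.0007 0 0 0' | grep -E 'time|pos|^force'
```

```text
time_s: 20.2
eef_pos: [525.1, 155.1, 27.5]
force: [0.8, 11.1, 7.0]
```

```bash
python3 -m pendant '-0.0005 0 0 0;-0.0005 0 0 0' | grep -E 'time|pos|^force'
```

```text
time_s: 20.45
eef_pos: [525.1, 153.9, 27.5]
force: [1.3, 8.3, 7.2]
```

```bash
python3 -m pendant '-0.0005 0 0 0;-0.0005 0 0 0' | grep -E 'time|pos|^force'
```

```text
time_s: 20.7
eef_pos: [525.1, 152.9, 27.6]
force: [-0.1, 8.6, 7.2]
```

```bash
python3 -m pendant '-0.0005 0 0 0;-0.0005 0 0 0' | grep -E 'pos|^force'
```

```text
eef_pos: [525.1, 151.9, 27.5]
force: [0.7, 7.9, 6.5]
```

```bash
python3 -m pendant '-0.0005 0 0 0;-0.0005 0 0 0' | grep -E 'pos|^force'
```

```text
eef_pos: [525.1, 150.9, 27.5]
force: [0.9, 8.9, 6.3]
```

```bash
python3 -m pendant '-0.0005 0 0 0' | grep -E 'pos|^force'
```

```text
eef_pos: [525.1, 150.4, 27.5]
force: [0.4, 8.4, 7.1]
```

```bash
python3 -m pendant '-0.0005 0 0 0;-0.0005 0 0 0' | grep -E 'pos|^force'
```

```text
eef_pos: [525.1, 150.1, 27.5]
force: [1.0, 15.0, 6.7]
```

```bash
python3 -m pendant '-0.0005 0 0 0;-0.0005 0 0 0' | grep -E 'pos|^force'
```

```text
eef_pos: [525.1, 150.0, 27.6]
force: [1.7, 21.7, 6.1]
```

```bash
python3 -m pendant '-0.0005 0 0 0' | grep -E 'pos|^force'
```

```text
eef_pos: [525.1, 149.9, 27.6]
force: [2.2, 25.0, 6.0]
```

```bash
python3 -m pendant '0.001 0 0 0;0 0 0 0' | grep -E 'pos|^force'; python3 -m pendant '0 0 0 0;0 0 0 0;0 0 0 0;0 0 0 0' 0.75 | grep -E 'pos|^force|grip'; python3 - <<'E'
from h import *
c=viewer.capture("wrist");save(c,"w5");s=ctrl.sense();print(s["force"],s["eef_pos"])
E
```

```text
eef_pos: [525.1, 149.9, 27.5]
force: [1.6, 16.1, 6.0]
eef_pos: [524.2, 147.3, 25.8]
force: [0.1, 0.4, 0.4]
grip_width: 0.747
grip_force: 0.0
[0.53265998 0.06599516 0.41660155] [524.17810783 147.37025712  25.81125701]
```

View pics/w5.png

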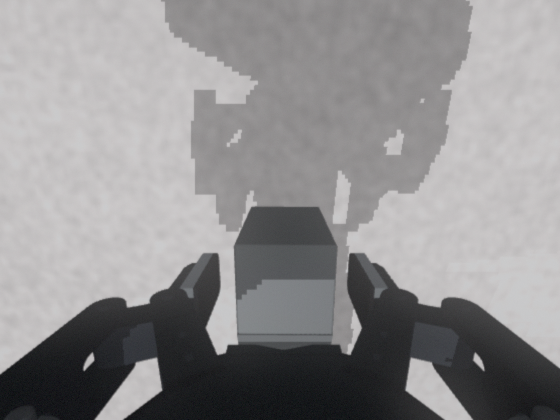

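The wrist view shows the chock standing square, columns 235–335, with both fingers clear. I'll retreat and check.

```bash
python3 -m pendant '0 0 -0.03 0;0 0 -0.05 0;0 0 -0.06 0;0.03 0 -0.04 0;0.06 0 0 0;0.06 0 0 0;0.06 0 0 0;0 0 0 0;0 0 0 0' | grep -E 'time|pos|^force'; python3 - <<'E'
from h import *
c=viewer.capture("top")
g=c["color"][190:260,180:310];cv2.imwrite("pics/t6.png",cv2.resize(cv2.convertScaleAbs(g[:,:,::-1],alpha=1.3),None,fx=6,fy=6,interpolation=3))
print(ctrl.sense()["time_s"])
E
```

```text
time_s: 23.88
eef_pos: [524.5, 357.0, 205.5]
force: [-0.1, -0.3, -0.5]
23.925
```

View pics/t6.png

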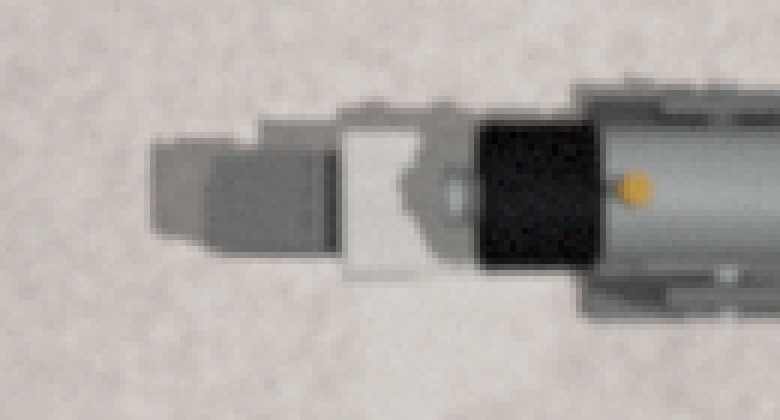

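The chock rows run 148–252 (centre 200) and the beam rows 130–274 (centre 202), so it is straight and centred. The nose is still in the same raised position (beam end at column 342), and the arm is clear.

```bash
python3 -c "
from rig import ctrl
print(ctrl.finish_job())"
```

```text
the job is handed in; nothing more can be done
None
```

I handed the job in at about 24 s: the chock is under the raised nose bar, straight and centred, with the gripper clear. The measured tool force briefly reached about 26 N (24.6 N downward) on the tail press and 25 N while driving the chock, so the 25 N limits may have been touched; no verdict came back.

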